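# Wind back a sprung belt-tensioner wheel and lock it with its pin

### The arm

A 6-joint arm with a two-finger parallel gripper is mounted at the origin on a cart in front of the work surface, level with it; the furniture and walls round the work are solid. World frame = base frame: x ahead of the robot, y to its left, z up, the work surface at z = 0. Lengths are in m, angles in rad, forces in N, time in s.
With the tool pointing down it reaches from about 0.225 to 0.875 m from the base axis. Payload 3.4 kg.
Tool frame: the origin (TCP) lies midway between the tips of the shut fingers; the grasp point (between the pads) lies 19 mm behind it; z points along the fingers, y is the line along which they close (so a half turn about z gives the same grasp; the last joint's range is limited). The gripper opens to 85 mm and grips with 20 to 120 N. Pads are 22 mm wide; open, the fingers measure 114 mm over their backs; the gripper's body (76 mm by 85 mm) begins 54 mm behind the grasp point. The pads swing forward as they close: fully open they stand 13 mm farther back than shut.
Start: joints at [-1.322, 0.276, 1.505, -0, 1.361, -0.121], TCP at [0.208, -0.536, 0.231] pointing down, gripper open.
Joint ranges: [-2.89, 2.89], [-0.75, 2.08], [0.22, 2.7], [-1.18, 4.32], [0.11, 2.71], [-2.7, 2.7]. Speed limits (rad/s): [2.57, 2.57, 3.14, 3.14, 3.14, 3.14].

### API

Orientations are given as a rotation vector (axis times angle).
In Python, from station import ctrl gives the robot as it stands.
- The arm moves only by the tool nudge_tcp, called after "Request:" as a command line: name --pt "numbers of a row" for each row, then --argument value for the rest. Schema: {"type":"object","properties":{"plan":{"type":"array","items":{"type":"array","items":{"type":"number"},"minItems":6,"maxItems":6},"minItems":1,"maxItems":12},"finger_gap":{"type":"number"},"grip_force":{"type":"number"},"only":{"type":"string"},"quiet":{"type":"boolean"},"lines":{"type":"string"}},"required":["plan"],"additionalProperties":false}. plan is a list of rows, 1 to 12 of them, each of 6 numbers: dx, dy, dz in units of 20 mm, then a rotation vector rx, ry, rz in units of 0.2 rad; each row is the pose to reach, as a shift and turn from the pose commanded when the call began, along the tool's axes at that moment; what a row does not reach only later rows make up. A row lasts 1/8 s, in which the tool goes at most 0.0625 m and 0.188 rad, less where a joint would pass 70% of its speed; a pose out of reach is approached as far as the arm can. finger_gap is the finger opening in m, set as the call begins (left out keeps the last). The fingers move at their own pace and stop on an object; grip_force is the grip in N (left out, the last holds). Time passes only in rows, so rows that do not move let the fingers close. The tool returns the time, the measured TCP pose, the force, the opening and the grip force at its end. only (a regular expression) keeps the lines of the reply that match it, lines (a string "A,B") keeps lines A to B, and quiet returns only ok. Input that does not fit is refused with a message, and nothing moves.
- ctrl.sense(): the state, without advancing time (a new reading comes with each control period).
- ctrl.capture(name): name is "scene" or "top"; returns a dict with "pixels" (480x640x3 uint8, red, green, blue), "fx", "fy", "cx", "cy" (pixels), "world_to_cam" (4x4, takes a point from world to camera coordinates). Camera axes: x right, y down, z forward; pixel columns grow to the right and rows downward; lengths in m; the calibration is good to about 2 mm. A picture is of the moment at which its call begins. There is no depth.
- ctrl.finish_job(): hands the job in; it is judged then, once.
The state is a dict: "time": time; "joint_positions": joint angles; "dq": joint speeds; "joint_efforts": joint torques, N m; "tcp_pos": TCP position; "tcp_rot": TCP orientation; "force": force on the tool from outside, world axes, zero at the start; "torque": the same for the moment, N m; "finger_gap": finger opening in m; "finger_force": force on a finger pad.
Only numpy, scipy, OpenCV 4.12 (cv2) and the standard library are available. Lean on these libraries where they do the work, as an engineer would, in place of code of your own. Each camera call takes 0.05 s, during which the arm holds its last target. There are 200 camera calls.

### The job

Lock the belt tensioner back so that a new belt can be fitted: take the long pin out of the pin block, stand it in the slot in the rim of the sprung wheel and use it to swing the wheel round against its spring until the slot is over the lock hole in the base plate, then, still holding the wheel there, drop the pin through the slot fully home in that hole and let go, so that the pin alone keeps the wheel back. Leave the short pin standing in the block and do not disturb the other things on the bench.

Things in the scene. Friction and masses are not known exactly. Their poses are not given: they have to be found in the camera images.
- tensioner: Belt tensioner, fixed: aluminium plate 160 x 160 x 26 mm; origin: centre of its underside, on the bench; z up. On it turns a flat steel wheel, 29 to 45 mm above the bench, rim radius 72 mm, with one rim slot; ahead of the slot the rim is cut away (radius 50 mm) and shows the lock hole. Middle cap 42 mm wide, up to 64 mm; across from the slot a black roller 30 mm wide, up to 74 mm.
- wheel_axis (a point): the wheel's vertical axis, at the base plate's top (26 mm above the bench)
- rim_slot (a point): middle of the slot in the wheel's rim, at the wheel's top (45 mm above the bench), 60 mm from the axis; turns with the wheel. The slot is 15 mm wide, cut right through, runs from 50 to 72 mm radius and is open outward; a 9 mm wide prong flanks it on each side.
- lock_hole (a point): mouth of the round lock hole (14 mm, 20 mm deep, slightly chamfered, ringed by a dark bush) in the base plate's top, 26 mm above the bench, 60 mm from the wheel's axis. It lies 0.8 rad (46 degrees) anticlockwise, seen from above, from where the slot stands at rest.
- tension_wheel (a joint): turn of the wheel, rad, anticlockwise from above: 0 at rest against its stop, 0.8 with the slot's middle over the lock hole, 1.05 at the end stop. A spring drives it back towards 0: pushing at the slot takes about 4 N at rest, 7 N at the lock hole. Held by the pin it reads about 0.76, because of the play.
- pin_block: grey block 50 x 150 x 30 mm, fixed to the bench, with two 14 mm holes, 24 mm deep, 90 mm apart along its y, in which the two steel pins stand upright. Origin: centre of its underside.
- long_pin: the lock pin, plain steel, upright in one of the block's holes. Shank 12 mm thick, 60 mm long, lowest 6 mm tapered to 6 mm; cylindrical head 22 mm thick, 40 mm tall; about 90 g. Origin: centre of the lower end; z to the head. In the block its end is 6 mm above the bench (head 66 to 106 mm); the same when fully home in the lock hole.
- short_pin: another pin with the same head but a shank only 28 mm long (total 68 mm, head top 74 mm above the bench), in the block's other hole; too short to lock the wheel. Origin: centre of the shank's lower end.
- esd_brush: black brush, 120 x 16 x 17 mm, lying loose on the bench; leave it alone. Origin: centre of its underside.
- solder_spool: reel of solder, 60 mm across, 46 mm tall, standing loose; leave it alone. Origin: centre of its underside.
- flux_jar: screw jar, 52 mm across, 42 mm tall, loose; leave it alone. Origin: centre of its underside.
- driver_green: screwdriver with a green handle, 182 mm long, lying loose; leave it alone. Origin: centre of its underside.

How it is judged:
On the way:
1. the wheel is swung more than half way to the lock hole with the long pin standing in its slot (value of joint tension_wheel above 0.45 rad and horizontal distance between long_pin and rim_slot below 0.014 m and z of long_pin in the frame of rim_slot below -0.003 m), for 0.1 s.
At the end, for the whole second after the job is handed in: Long pin at rest in the lock hole, its end at least 16 mm down and within 5 mm of the middle, tilted under 0.2 rad, holding the wheel back (turn 0.68 to 0.9 rad); short pin upright (under 0.25 rad) in the block, within 15 mm of its start (horizontal distance between long_pin and lock_hole below 0.005 m and z of long_pin in the frame of lock_hole below -0.016 m and angle between long_pin's own z axis and vertical below 0.2 rad and value of joint tension_wheel between 0.68 and 0.9 rad and linear speed of long_pin below 0.02 m/s and distance of short_pin from where it was at the start of the episode below 0.015 m and angle between short_pin's own z axis and vertical below 0.25 rad); the robot touches nothing.
It fails at once if the short pin is pulled out or knocked about (moved more than 30 mm) (distance of short_pin from where it was at the start of the episode above 0.03 m).
It fails at once if a bystander is moved more than 30 mm (distance of any of esd_brush, solder_spool, flux_jar, driver_green from where it was at the start of the episode above 0.03 m).
It also fails if it takes over 43 s, if anything falls off the work surface, if the arm or the gripper's body presses on something with over 40 N, if the wrist force passes 120 N, or if a joint passes its speed limit or range.

## Working session

There is one attempt and no reset: what is moved stays moved. The work goes in short steps, Python scripts to look and compute and a tool call to move; the robot and the scene stay as the last step left them, time stands still between calls to the robot, and variables do not carry over. Pictures are saved under pics/ and viewed, at most 10 in all, crops included, and the job is handed in when it is done.

```bash
ls; mkdir -p pics
```

Run:
```python
from station import ctrl
import cv2,pickle
for n in("scene","top"):
    c=ctrl.capture(n); pickle.dump(c,open(n+'.pkl','wb')); cv2.imwrite(f'pics/{n}0.png',c["pixels"][:,:,::-1])
s=ctrl.sense();print(s)
```

```text
pics
station.py
{'time': 0.1, 'joint_positions': array([-1.32201020e+00,  2.76503460e-01,  1.50601187e+00,  3.68141435e-05,
        1.36069138e+00, -1.20989977e-01]), 'dq': array([ 0.00063753, -0.00233617, -0.00337644,  0.00029151,  0.00059136,
       -0.00062777]), 'joint_efforts': array([-5.20922868e-05, -4.17703307e+01, -2.46404260e+01, -2.87989942e-04,
        5.87597169e-03,  1.04438186e-05]), 'tcp_pos': array([ 0.20770472, -0.53567011,  0.23054022]), 'tcp_rot': array([-3.08646664e+00, -5.77230947e-01,  1.05408743e-04]), 'force': array([0.24145391, 0.4219762 , 0.24760184]), 'torque': array([ 0.00055357, -0.00287323,  0.01438026]), 'finger_force': 0.0, 'finger_gap': 0.08529349460730788}
```

View pics/top0.png

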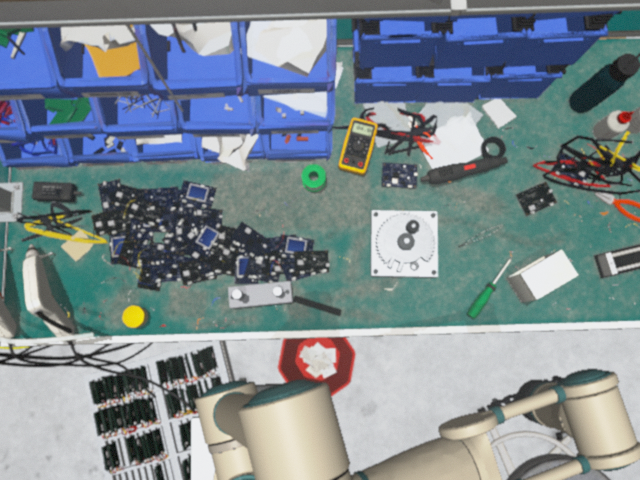

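View pics/scene0.png

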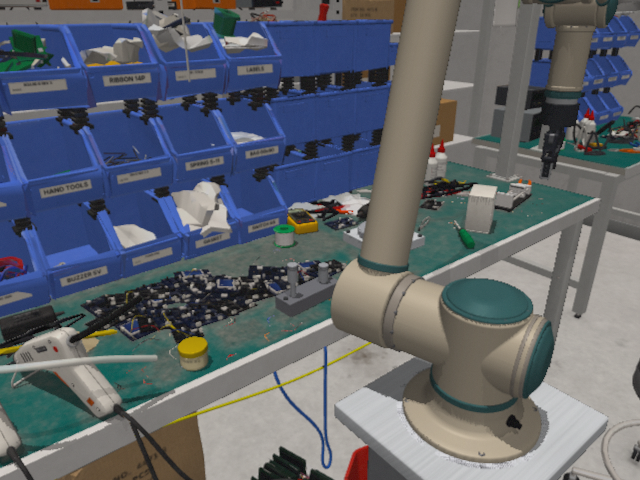

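The top view shows the tensioner near (405,243), the pin block at (260,294) with pin heads near (238,293) and (281,291), and the brush to its right. In the scene view the left pin looks taller. Next I'll zoom in on both.

Create h.py:
```python
import numpy as np,pickle,cv2
def ray(c,u,v,z):
    "pixel -> world point on plane at height z"
    M=c["world_to_cam"];R,t=M[:3,:3],M[:3,3];o=-R.T@t
    d=R.T@np.array([(u-c["cx"])/c["fx"],(v-c["cy"])/c["fy"],1]);return o+d*(z-o[2])/d[2]
def proj(c,p):
    q=c["world_to_cam"]@np.r_[p,1];return np.array([c["fx"]*q[0]/q[2]+c["cx"],c["fy"]*q[1]/q[2]+c["cy"]])
def ax(s,d):
    "world shift -> tool axes"
    from scipy.spatial.transform import Rotation as Q
    return Q.from_rotvec(s["tcp_rot"]).inv().apply(d)
```

Run:
```python
from h import *
t=pickle.load(open('top.pkl','rb'));s=pickle.load(open('scene.pkl','rb'))
a=cv2.resize(t["pixels"][205:281,365:445],(480,456),interpolation=cv2.INTER_CUBIC)
b=cv2.resize(t["pixels"][275:313,220:300],(320,152),interpolation=cv2.INTER_CUBIC)
e=cv2.resize(s["pixels"][250:325,265:345],(320,300),interpolation=cv2.INTER_CUBIC)
im=np.zeros((456,800,3),np.uint8);im[:,:480]=a;im[:152,480:]=b;im[152:452,480:]=e
cv2.imwrite('pics/z.png',im[:,:,::-1])
for n,u,v,z in(('pinL',238,293,.1),('pinR',281,291,.07),('cap',405,242,.064)):print(n,ray(t,u,v,z))
M=t["world_to_cam"];print(M,t["fx"])
```

```text
pinL [0.43369159 0.03114973 0.1       ]
pinR [ 0.43765576 -0.06467311  0.07      ]
cap [ 0.54524142 -0.3595625   0.064     ]
[[-2.89309302e-02 -9.99569042e-01 -4.97307550e-03 -1.42009944e-01]
 [-9.86527196e-01  2.93541781e-02 -1.60942302e-01  5.65879174e-01]
 [ 1.61018924e-01  2.49863710e-04 -9.86951287e-01  1.37630026e+00]
 [ 0.00000000e+00  0.00000000e+00  0.00000000e+00  1.00000000e+00]] 592.4432095180863
```

View pics/z.png

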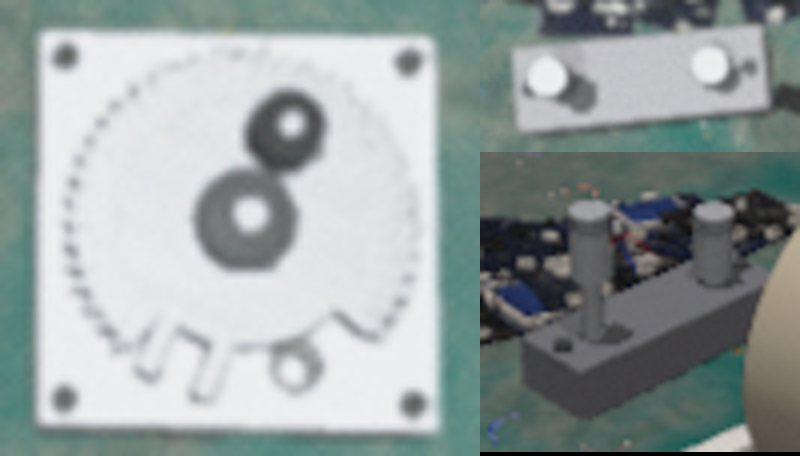

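Crop: the left pin is the long one (its shank shows). The slot lies between the prongs near (395,265) in the top image, the lock hole is near (414.5,266), and the cap is near (406,242). Next step is measuring these precisely.

Run:
```python
from h import *
from station import ctrl
t=pickle.load(open('top.pkl','rb'));s=pickle.load(open('scene.pkl','rb'))
g=cv2.cvtColor(t["pixels"],cv2.COLOR_RGB2GRAY).astype(float);hsv=cv2.cvtColor(t["pixels"],cv2.COLOR_RGB2HSV)
def blob(m,near):
    n,_,st,ce=cv2.connectedComponentsWithStats(m.astype(np.uint8));i=1+np.argmin(np.hypot(*(ce[1:]-near).T)+100*(st[1:,4]<12));return ce[i],st[i]
for n,u,v,z in(('long',238,293,.106),('short',281,291,.074)):
    c,st=blob(g>225,(u,v));print(n,c,st,ray(t,*c,z))
# plate: bolt corners / plate contour
m=((hsv[:,:,1]<40)&(g>150)).astype(np.uint8);m=cv2.morphologyEx(m,cv2.MORPH_OPEN,np.ones((3,3)))
cs=cv2.findContours(m,0,2)[0];k=[q for q in cs if cv2.pointPolygonTest(q,(385,240),False)>0][0]
r=cv2.minAreaRect(k);print(r)
P=[ray(t,*q,.026)[:2] for q in cv2.boxPoints(r)];print(np.round(P,4),'axis',np.mean(P,0))
print('edges',[np.linalg.norm(P[i]-P[i-1]) for i in range(4)])
A=np.mean(P,0)
for n,u,v,z in(('cap',365+246/6,205+221/6,.064),('roller',365+286/6,205+131/6,.074),('hole',365+297/6,205+367/6,.026),('slotmid',365+181/6,205+362/6,.045)):
    w=ray(t,u,v,z)[:2];print(n,w,'rel',w-A,np.hypot(*(w-A)),np.arctan2(*(w-A)[::-1]))
# long pin in scene view
print('scene proj of long base/top', proj(s,np.r_[ray(t,238,293,.106)[:2],.106]))
```

```text
long [236.28846154 293.71153846] [233 290   8   8  52] [0.43174656 0.03419073 0.106     ]
short [276.86666667 290.93333333] [273 288   8   7  45] [ 0.4377861  -0.05536593  0.074     ]
((404.5, 243.0), (66.0, 67.0), 90.0)
[[ 0.6329 -0.2859]
 [ 0.628  -0.45  ]
 [ 0.466  -0.4401]
 [ 0.4707 -0.279 ]] axis [ 0.549394   -0.36374326]
edges [np.float64(0.1623085455226761), np.float64(0.16409780408474037), np.float64(0.16228165481015153), np.float64(0.16115091549024912)]
cap [ 0.54556974 -0.36194514] rel [-0.00382426  0.00179812] 0.00422589970642964 2.7020783431116127
roller [ 0.57932034 -0.3780469 ] rel [ 0.02992634 -0.01430365] 0.03316896591319187 -0.44586201607005144
hole [ 0.49142328 -0.3848959 ] rel [-0.05797072 -0.02115264] 0.061709308796188835 -2.791719433901044
slotmid [ 0.49265304 -0.33599332] rel [-0.05674095  0.02774994] 0.06316324014233128 2.6867323503961504
scene proj of long base/top [293.04804235 262.86946514]
```

Run:
```python
from h import *
from station import ctrl
s=ctrl.sense();d=np.array([.432,.0342,.150])-s["tcp_pos"];print(ax(s,d))
from scipy.spatial.transform import Rotation as Q
print((Q.from_rotvec(s["tcp_rot"]).inv()*Q.from_rotvec([np.pi,0,0])).as_rotvec())
```

```text
[ 0.41506751 -0.45016365  0.08135533]
[-1.62228308e-03  6.75237765e-05  3.69768316e-01]
```
Is each row's interpolation limited: a single row target reached as far as possible; subsequent repeated rows make up. So 11 identical rows works.

Careful with the scale: shifts go in units of 20 mm and turns go in units of 0.2 rad. That gives: -0.45 m is -22.5, 0.415 m is 20.75, 0.37 rad is 1.85.

Request:
nudge_tcp --pt "20.75 -22.5 4 0 0 1.85" --pt "20.75 -22.5 4 0 0 1.85" --pt "20.75 -22.5 4 0 0 1.85" --pt "20.75 -22.5 4 0 0 1.85" --pt "20.75 -22.5 4 0 0 1.85" --pt "20.75 -22.5 4 0 0 1.85" --pt "20.75 -22.5 4 0 0 1.85" --pt "20.75 -22.5 4 0 0 1.85" --pt "20.75 -22.5 4 0 0 1.85" --pt "20.75 -22.5 4 0 0 1.85" --pt "20.75 -22.5 4 0 0 1.85" --pt "20.75 -22.5 4 0 0 1.85" --finger_gap 0.085 --grip_force 60

```text
time: 1.6
tcp_pos: [0.4316, 0.0333, 0.151]
tcp_rot: [3.141, 0.002, -0.002]
force: [-0.8, -0.5, 0.4]
finger_gap: 0.0852
finger_force: 0.0
```

Run:
```python
from h import *
from station import ctrl
c=ctrl.capture("scene");t=ctrl.capture("top");pickle.dump(c,open('scene1.pkl','wb'));pickle.dump(t,open('top1.pkl','wb'))
im=np.zeros((480,800,3),np.uint8)
im[:,:400]=cv2.resize(c["pixels"][200:320,240:340],(400,480),interpolation=2)
im[:,400:]=cv2.resize(t["pixels"][205:325,200:300],(400,480),interpolation=2)
cv2.imwrite('pics/a1.png',im[:,:,::-1])
```

```text
(no output)
```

View pics/a1.png

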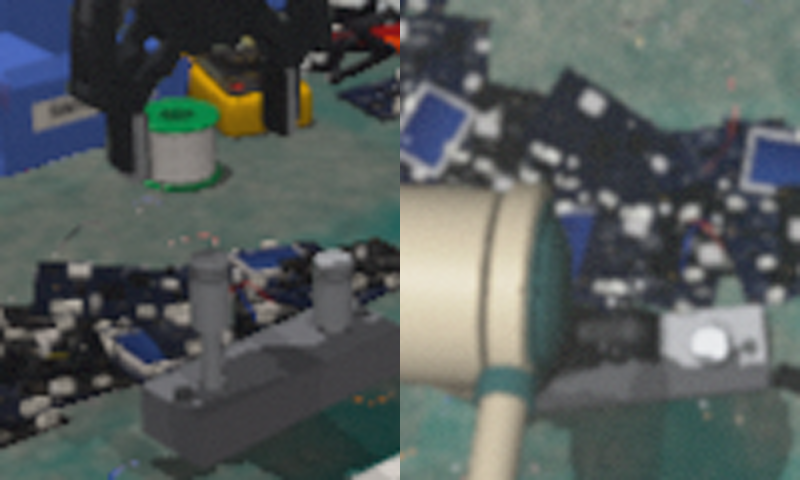

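The scene view shows the open gripper above the long pin, with its head top near (292,266). I'll cross-check the pin position from both views.

Run:
```python
from h import *
s=pickle.load(open('scene1.pkl','rb'))
for p in([.4317,.0342,.106],[.4317,.0342,.066],[.4378,-.0554,.074],[.4317,.0342,.03]):print(proj(s,p), ((proj(s,p)+.5-[240,200])*4-.5))
```

```text
[291.98495243 263.65497846] [209.43980972 256.11991385]
[292.4591804  280.43793602] [211.3367216  323.25174409]
[323.15449461 264.03596572] [334.11797843 257.64386289]
[292.87354039 295.10216203] [212.99416156 381.90864811]
```

Scaled: 0.077 m is 3.85, -0.0005 m is -0.025.

Request:
nudge_tcp --pt "0 -0.025 1.5 0 0 0" --pt "0 -0.025 3 0 0 0" --pt "0 -0.025 3.85 0 0 0" --pt "0 -0.025 3.85 0 0 0" --finger_gap 0.085 --grip_force 60

```text
time: 2.2
tcp_pos: [0.4309, 0.0326, 0.0735]
tcp_rot: [3.142, -0.005, -0.004]
force: [-0.0, -0.7, 0.7]
finger_gap: 0.0851
finger_force: 0.0
```

Request:
nudge_tcp --pt "0 0 0 0 0 0" --pt "0 0 0 0 0 0" --pt "0 0 0 0 0 0" --pt "0 0 0 0 0 0" --pt "0 0 0 0 0 0" --pt "0 0 0 0 0 0" --pt "0 0 0 0 0 0" --pt "0 0 0 0 0 0" --finger_gap 0 --grip_force 80

```text
time: 3.2
tcp_pos: [0.4326, 0.034, 0.0749]
tcp_rot: [3.141, 0.0, 0.002]
force: [-0.8, -0.7, 6.8]
finger_gap: 0.0198
finger_force: 78.0
```

Scaled: -0.1 m is -5, -0.07 m is -3.5.

Request:
nudge_tcp --pt "0 0 -1 0 0 0" --pt "0 0 -2 0 0 0" --pt "0 0 -3.5 0 0 0" --pt "0 0 -5 0 0 0" --pt "0 0 -5 0 0 0" --pt "0 0 -5 0 0 0"

```text
time: 3.95
tcp_pos: [0.4312, 0.034, 0.1733]
tcp_rot: [-3.142, 0.0, 0.003]
force: [-0.3, 0.5, -0.9]
finger_gap: 0.0197
finger_force: 78.3
```

Run:
```python
from h import *
from station import ctrl
c=ctrl.capture("scene");t=ctrl.capture("top");pickle.dump(t,open('top2.pkl','wb'))
im=np.zeros((480,800,3),np.uint8)
im[:,:400]=cv2.resize(c["pixels"][200:320,240:340],(400,480),interpolation=2)
im[:400,400:]=cv2.resize(t["pixels"][205:285,365:445],(400,400),interpolation=2)
cv2.imwrite('pics/a2.png',im[:,:,::-1])
p=ctrl.sense()["tcp_pos"];print(p,[(proj(c,p+[0,0,z])+.5-[240,200])*4-.5 for z in(-.069,-.009,.031)])
```

```text
[0.43098181 0.03402858 0.17287846] [array([210.61611927, 260.12002651]), array([207.6854869 , 155.49125394]), array([205.65138142,  82.87008118])]
```

View pics/a2.png

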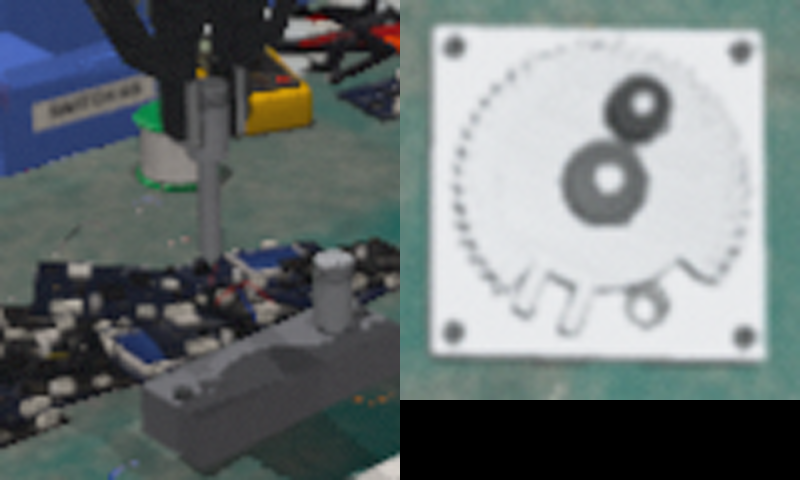

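The pin is held upright and the short pin is undisturbed. In the top crop the slot opens between prong tips (523,312) and (570,332), and the hole is at (646,305). Now I'll compute the axis, hole and slot.

Run:
```python
from h import *
t=pickle.load(open('top2.pkl','rb'))
f=lambda x,y,z:ray(t,365+(x-400+.5)/5-.5,205+(y+.5)/5-.5,z)[:2]
b=[f(*q,.027) for q in((455,47),(740,50),(744,336),(453,332))]
A1=np.mean(b,0);A2=f(604,183,.064);print(A1,A2,np.diff(b,axis=0))
A=(A1+A2)/2;H=f(646,305,.026);g=lambda v:(np.hypot(*v),np.arctan2(*v[::-1]))
print('A',A,'H',H,g(H-A));
for q in((523,312),(570,332)):print(f(*q,.045),g(f(*q,.045)-A))
R=f(639,110,.074);print('roller',g(R-A))
```

```text
[ 0.54944708 -0.36287888] [ 0.54712663 -0.36060709] [[-0.00566985 -0.13920234]
 [-0.14033491  0.00643647]
 [ 0.00605962  0.13990111]]
A [ 0.54828686 -0.36174298] H [ 0.49284694 -0.38328357] (np.float64(0.05947757403304204), np.float64(-2.7710050233956585))
[ 0.48908452 -0.32160516] (np.float64(0.07152595606181954), np.float64(2.545800604584893))
[ 0.47887027 -0.3434804 ] (np.float64(0.07177871806124023), np.float64(2.88433551521988))
roller (np.float64(0.03529770799766313), np.float64(-0.4611382653832888))
```

Request:
nudge_tcp --pt "0.5 3 0 0 0 0" --pt "1 6 0 0 0 0" --pt "1.5 9 0 0 0 0" --pt "2 12 0 0 0 0" --pt "2.5 15 0 0 0 0" --pt "3 18 0 0 0 0" --pt "3.125 18.535 1 0 0 0" --pt "3.125 18.535 2.35 0 0 0" --pt "3.125 18.535 2.35 0 0 0" --pt "3.125 18.535 2.35 0 0 0"

```text
time: 5.3
tcp_pos: [0.4947, -0.3367, 0.1273]
tcp_rot: [-3.141, -0.0, 0.0]
force: [-0.6, 0.0, -1.9]
finger_gap: 0.02
finger_force: 78.7
```

Run:
```python
from h import *
from station import ctrl
c=ctrl.capture("scene");t=ctrl.capture("top");print(ctrl.sense()["tcp_pos"])
im=np.zeros((480,800,3),np.uint8)
im[:,:400]=cv2.resize(c["pixels"][170:266,330:410+50-50],(400,480),interpolation=2)
im[:400,400:]=cv2.resize(t["pixels"][205:285,365:445],(400,400),interpolation=2)
cv2.imwrite('pics/a3.png',im[:,:,::-1])
```

```text
[ 0.49519214 -0.33699944  0.12833817]
```

View pics/a3.png

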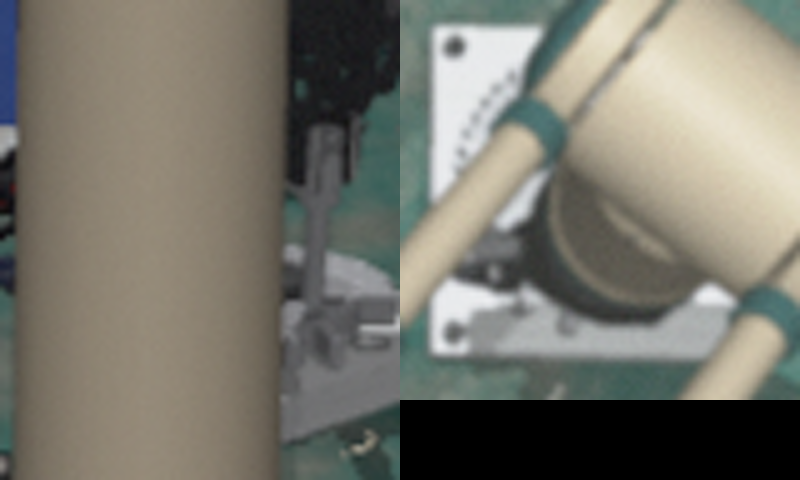

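The scene view shows the pin tip above the wheel rim at about (315,300) in the crop, in line with the slot; the top view is blocked by the arm. I'll lower it and watch the force.

Scaled: -0.001 m is -0.05, 0.02 m is 1.

Request:
nudge_tcp --pt "-0.05 0 0.4 0 0 0" --pt "-0.05 0 0.75 0 0 0" --pt "-0.05 0 1 0 0 0" --pt "-0.05 0 1 0 0 0" --pt "-0.05 0 1 0 0 0"

```text
time: 6.02
tcp_pos: [0.4937, -0.3369, 0.1074]
tcp_rot: [3.141, -0.0, 0.0]
force: [1.0, -0.1, -0.6]
finger_gap: 0.0199
finger_force: 78.7
```

Request:
nudge_tcp --pt "0 0 0.2 0 0 0" --pt "0 0 0.4 0 0 0" --pt "0 0 0.4 0 0 0" --pt "0 0 0.4 0 0 0"

```text
time: 6.52
tcp_pos: [0.4935, -0.3368, 0.0993]
tcp_rot: [3.142, -0.0, -0.0]
force: [-0.7, -0.2, -1.4]
finger_gap: 0.02
finger_force: 78.7
```

Run:
```python
import numpy as np
A=np.array([.5483,-.3617]);p=np.array([.4937,-.3369])
for a in np.linspace(2.712,3.53,9):
    d=A+.06*np.array([np.cos(a),np.sin(a)])-p;print(round(a-2.712,2),np.round([d[0],-d[1]],4))
```

```text
0.0 [ 0.0001 -0.0002]
0.1 [-0.0022  0.0055]
0.2 [-0.0039  0.0114]
0.31 [-0.0049  0.0174]
0.41 [-0.0054  0.0236]
0.51 [-0.0052  0.0297]
0.61 [-0.0044  0.0358]
0.72 [-0.003   0.0417]
0.82 [-0.0009  0.0475]
```

Pin is in the slot (end at about 30 mm) with no vertical force. Swing along the arc.

Scaled: 0.0468 m is 2.34, 0.0417 m is 2.085.

Request:
nudge_tcp --pt "-0.11 0.275 0 0 0 0" --pt "-0.195 0.57 0 0 0 0" --pt "-0.245 0.87 0 0 0 0" --pt "-0.27 1.18 0 0 0 0" --pt "-0.27 1.18 0 0 0 0" --pt "-0.26 1.485 0 0 0 0" --pt "-0.22 1.79 0 0 0 0" --pt "-0.15 2.085 0 0 0 0" --pt "-0.05 2.34 0 0 0 0" --pt "-0.05 2.34 0 0 0 0" --pt "-0.05 2.34 0 0 0 0"

```text
time: 7.9
tcp_pos: [0.4924, -0.3804, 0.099]
tcp_rot: [-3.135, 0.002, 0.001]
force: [2.0, 7.3, 0.5]
finger_gap: 0.02
finger_force: 79.5
```

Run:
```python
from h import *
from station import ctrl
c=ctrl.capture("scene");t=ctrl.capture("top");s=ctrl.sense();print(s["tcp_pos"],s["force"])
im=np.zeros((480,800,3),np.uint8)
im[:,:400]=cv2.resize(c["pixels"][170:266,370:450],(400,480),interpolation=2)
im[:400,400:]=cv2.resize(t["pixels"][205:285,365:445],(400,400),interpolation=2)
cv2.imwrite('pics/a4.png',im[:,:,::-1])
```

```text
[ 0.49243693 -0.38031267  0.09897173] [2.40504101 7.65300307 1.28980275]
```

View pics/a4.png

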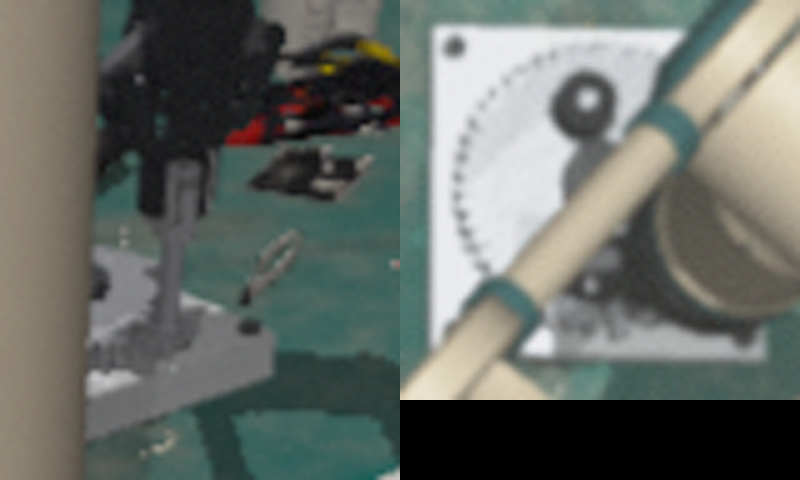

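The wheel has swung (roller now at (584,100) in the top crop) and the spring load is 7.6 N, with the pin about 3 mm short of the hole because of arm compliance. I'll correct that and start lowering.

Request:
nudge_tcp --pt "0 0.15 0 0 0 0" --pt "0 0.15 0 0 0 0" --pt "0 0.15 0.2 0 0 0" --pt "0 0.15 0.4 0 0 0" --pt "0 0.15 0.5 0 0 0" --pt "0 0.15 0.5 0 0 0"

```text
time: 8.75
tcp_pos: [0.4918, -0.3845, 0.0897]
tcp_rot: [-3.137, 0.001, 0.002]
force: [0.3, 6.3, 3.2]
finger_gap: 0.02
finger_force: 79.7
```

Request:
nudge_tcp --pt "0 -0.025 0.15 0 0 0" --pt "0 -0.025 0.3 0 0 0" --pt "0 -0.025 0.45 0 0 0" --pt "0 -0.025 0.45 0 0 0"

```text
time: 9.25
tcp_pos: [0.4924, -0.3842, 0.0806]
tcp_rot: [-3.138, 0.001, 0.0]
force: [1.8, 6.6, 2.3]
finger_gap: 0.0203
finger_force: 79.5
```

Scaled: 0.006 m is 0.3, 0.005 m is 0.25.

Request:
nudge_tcp --pt "0 0 0.15 0 0 0" --pt "0 0 0.25 0 0 0" --pt "0 0 0.3 0 0 0" --pt "0 0 0.3 0 0 0"

```text
time: 9.75
tcp_pos: [0.4924, -0.3842, 0.0751]
tcp_rot: [-3.138, 0.001, 0.0]
force: [1.1, 6.4, 4.7]
finger_gap: 0.0196
finger_force: 79.8
```

Pin home. Release and rise.

Request:
nudge_tcp --pt "0 0 0.05 0 0 0" --pt "0 0 0.05 0 0 0" --pt "0 0 0.05 0 0 0" --pt "0 0 0.05 0 0 0" --pt "0 0 0.05 0 0 0" --pt "0 0 0.05 0 0 0" --finger_gap 0.05

```text
time: 10.5
tcp_pos: [0.4926, -0.3862, 0.0733]
tcp_rot: [3.141, -0.0, 0.0]
force: [0.3, -1.0, -0.5]
finger_gap: 0.0501
finger_force: 0.0
```

Request:
nudge_tcp --pt "0 0 -1.5 0 0 0" --pt "0 0 -3 0 0 0" --pt "0 0 -6 0 0 0" --pt "0 3 -7.5 0 0 0" --pt "-1.5 6 -7.5 0 0 0" --pt "-3 9 -7.5 0 0 0" --pt "-5 10 -7.5 0 0 0" --pt "-7 10 -7.5 0 0 0" --pt "-7 10 -7.5 0 0 0"

```text
time: 11.62
tcp_pos: [0.3494, -0.5867, 0.2233]
tcp_rot: [-3.141, 0.006, 0.002]
force: [1.0, 0.2, 0.1]
finger_gap: 0.0497
finger_force: 0.0
```

Run:
```python
from h import *
from station import ctrl
c=ctrl.capture("scene");t=ctrl.capture("top");s=ctrl.sense();print(s["tcp_pos"],s["force"])
im=np.zeros((480,800,3),np.uint8)
im[:,:400]=cv2.resize(c["pixels"][170:266,350:430],(400,480),interpolation=2)
im[:400,400:]=cv2.resize(t["pixels"][205:285,365:445],(400,400),interpolation=2)
cv2.imwrite('pics/a5.png',im[:,:,::-1])
f=lambda p:(proj(t,p)+.5-[365,205])*5-.5+[400,0]
print('head top expected home',f([.4926,-.3833,.106]),'if 15mm high',f([.4926,-.3833,.121]))
```

```text
[ 0.3525787  -0.58613603  0.22346695] [ 1.29894555 -0.55390513 -0.80274852]
head top expected home [672.64437823 285.08214224] if 15mm high [677.97836265 280.98365935]
```

View pics/a5.png

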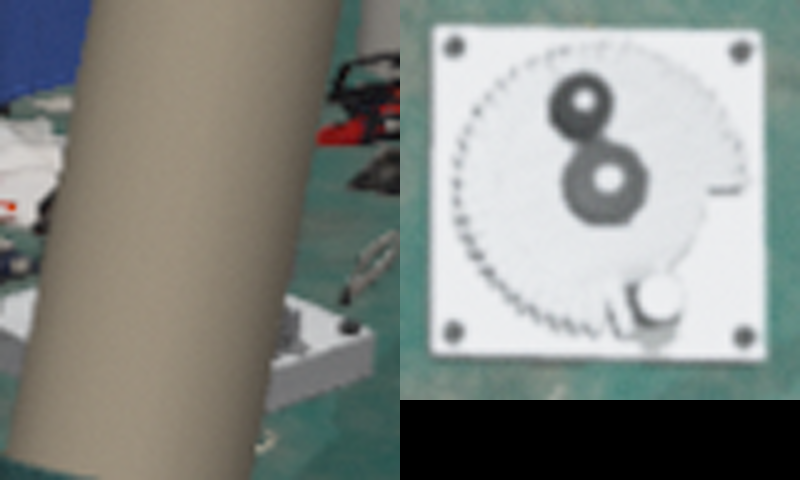

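The pin stands in the hole and the wheel is held back; the head is at (660,296) in the crop against (672,285) expected, a slight tilt that fits the play. I'll move the arm aside so the scene view can show the depth.

Request:
nudge_tcp --pt "0 -3 0 0 0 0" --pt "0 -6 0 0 0 0" --pt "0 -9 0 0 0 0" --pt "0 -12 0 0 0 0" --pt "0 -15 0 0 0 0" --pt "0 -18 0 0 0 0" --pt "0 -21 0 0 0 0" --pt "0 -24 0 0 0 0" --pt "0 -27 0 0 0 0" --pt "0 -30 0 0 0 0" --pt "0 -33 0 0 0 0" --pt "0 -35 0 0 0 0"

```text
time: 13.22
tcp_pos: [0.3524, 0.1175, 0.2239]
tcp_rot: [-3.14, -0.006, -0.003]
force: [0.9, 0.5, -0.4]
finger_gap: 0.0504
finger_force: 0.0
```

Run:
```python
from h import *
from station import ctrl
c=ctrl.capture("scene");t=ctrl.capture("top");pickle.dump(c,open('scene6.pkl','wb'));s=ctrl.sense();print(s["tcp_pos"])
im=np.zeros((480,800,3),np.uint8)
im[:,:400]=cv2.resize(c["pixels"][180:276,350:430],(400,480),interpolation=2)
im[:400,400:]=cv2.resize(t["pixels"][205:285,365:445],(400,400),interpolation=2)
cv2.imwrite('pics/a6.png',im[:,:,::-1])
f=lambda p:(proj(c,p)+.5-[350,180])*5-.5
for z in(.106,.066,.026):print(z,f([.4926,-.3833,z]))
print(f([.488,-.378,.106]))
```

```text
[0.35242744 0.11843291 0.22368958]
0.106 [279.74750653 155.27167618]
0.066 [274.62179272 225.07044495]
0.026 [269.62101602 293.16789823]
[279.46997753 159.93194727]
```

View pics/a6.png

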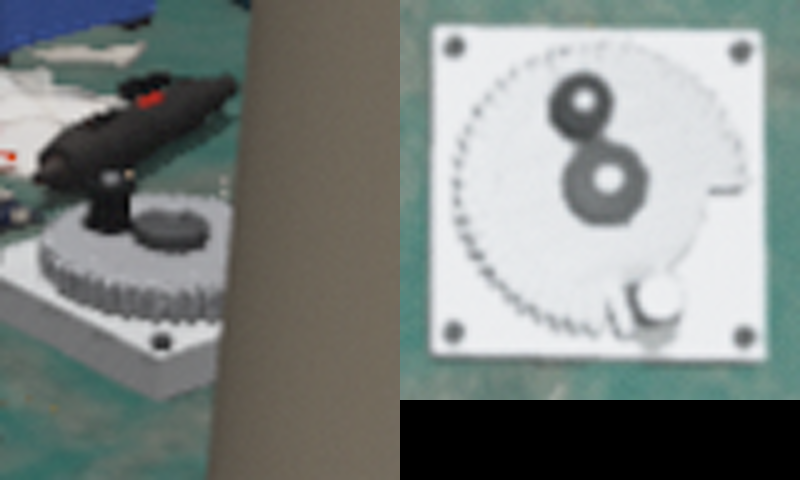

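The arm still hides the pin in the scene view. I'll hover above it, where the earlier scene view was clear.

Scaled: 0.498 m is 24.9, 0.138 m is 6.9.

Request:
nudge_tcp --pt "0.5 3 0 0 0 0" --pt "1.5 6 0 0 0 0" --pt "2.25 9 0 0 0 0" --pt "3 12 0 0 0 0" --pt "3.75 15 0 0 0 0" --pt "4.5 18 0 0 0 0" --pt "5.25 21 0 0 0 0" --pt "6 24 0 0 0 0" --pt "6.9 24.9 1 0 0 0" --pt "6.9 24.9 1 0 0 0" --pt "6.9 24.9 1 0 0 0"

```text
time: 14.7
tcp_pos: [0.4901, -0.3833, 0.2034]
tcp_rot: [-3.141, -0.001, 0.001]
force: [0.3, 0.3, 0.8]
finger_gap: 0.0498
finger_force: 0.0
```

Run:
```python
from h import *
from station import ctrl
c=ctrl.capture("scene");t=ctrl.capture("top");s=ctrl.sense();print(s["tcp_pos"])
im=np.zeros((480,800,3),np.uint8)
im[:,:480]=cv2.resize(c["pixels"][190:250,370:430],(480,480),interpolation=2)
im[:320,480:]=cv2.resize(c["pixels"][240:340,250:350],(320,320),interpolation=2)
f=lambda p:(proj(c,p)+.5-[370,190])*8-.5
for z in(.106,.066,.045,.026):print(z,f([.4926,-.3833,z]))
print(f([.488,-.378,.106]),f([.490,-.3805,.066]))
cv2.imwrite('pics/a7.png',im[:,:,::-1])
```

```text
[ 0.49035037 -0.38317377  0.20436549]
0.106 [287.89601045 168.73468189]
0.066 [279.69486835 280.41271191]
0.045 [275.46975691 337.94764019]
0.026 [271.69362563 389.36863717]
[287.45196405 176.19111563] [279.82381583 284.71846679]
```

View pics/a7.png

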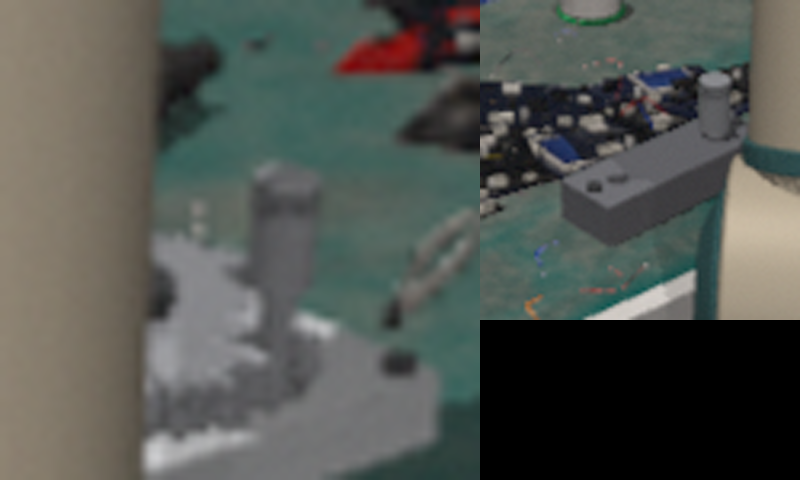

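The head top is at about (287,176) and its bottom at about (282,287), which matches the fully home prediction. The short pin still stands in the block. I'll hand in.

```bash
python3 -c "
from station import ctrl
print(ctrl.finish_job())"
```

```text
the job is handed in; nothing more can be done
None
```

I handed the job in at about 15 s: the long pin stands home in the lock hole with a slight tilt and holds the wheel back on its own, and the short pin is still in its block; the hand-in printed no verdict.

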